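# Seat a selector rail in its blind bore and lock it with the keeper plate

## Robot

A 7-joint arm with a two-finger parallel gripper is mounted at the origin on a cart in front of the work surface, level with it; the furniture and walls round the work are solid. World frame = base frame: x ahead of the robot, y to its left, z up, the work surface at z = 0. Lengths are in m, angles in rad, forces in N, time in s.
With the tool pointing down it reaches from about 0.35 to 0.9 m from the base axis. Payload 8.1 kg.
Tool frame: the origin (TCP) lies between the finger pads; the fingertips stand 25 mm ahead of it and the grasp point (between the pads) lies 6 mm ahead of it; z points along the fingers, y is the direction in which the jaws open and shut (so a half turn about z gives the same grasp; the last joint's range is limited). The gripper opens to 92 mm and grips with 3 to 60 N. Pads are 19 mm wide; open, the fingers measure 130 mm over their backs; the gripper's body (75 mm by 190 mm) begins 47 mm behind the grasp point.
Start: joints at [-1.447, 0.434, 0.025, 1.573, -0.012, 1.134, -0.075], TCP at [0.141, 0.609, 0.252] pointing down, gripper open.
Joint ranges: [-2.62, 2.62], [-0.44, 2.09], [-1.27, 1.32], [0.08, 2.57], [-1.32, 4.46], [0.12, 2], [-2.74, 2.74]. Speed limits (rad/s): [2.22, 2.22, 3.01, 3.01, 3.14, 3.14, 3.14].

## Interface

Orientations are given as a rotation vector (axis times angle).
In Python, from cell import * gives the robot as it stands.
- The arm moves only by the shell command python3 -m jog 'ROWS' [FORCE]. ROWS is JSON, one flat list of numbers, 5 for each row, row after row: the finger opening in mm, from 0 to 91.8, then the shift along the tool's x, y, z in units of 40 mm (1.0 is 40 mm), then the turn about the tool's z in units of 6 degrees (1.0 is 6 degrees). A call has 1 to 20 rows; each row shifts and turns the pose as measured when the row begins, along the tool's axes as they then stand; what a row does not reach is not made up. A row lasts 1/12 s, in which the tool goes at most 41.7 mm and 7.16 degrees, less where a joint would pass 70% of its speed; a pose out of reach is approached as far as the arm can. A call is refused whole if a number of a shift passes 1 or a number of a turn 1, either way. A call with a gripper value outside its range is refused whole. The fingers move at their own pace and stop on an object; FORCE is the grip in N (left out, the last holds). Time passes only in rows, so rows that do not move let the fingers close. It gives the time, the measured TCP pose, the force and the opening at its end, in the units of the state.
- observe(): the state, without advancing time (a new reading comes with each control period).
- get_image(name): name is "scene" or "top"; returns the picture (480x640x3 uint8, red, green, blue); there is no depth.
- camera_params(name): a dict with "intrinsics" (3x3 intrinsics, pixels), "dist_coeffs" ([k1, k2, p1, p2, k3] as OpenCV has them; the pictures are not rectified), "xyz" and "orientation" of the camera in the world. Camera axes: x right, y down, z forward; pixel columns grow to the right and rows downward; lengths in m; the calibration is good to about 2 mm. A picture is of the moment at which its call begins. camera_params takes no time and is no camera call.
- sign_off(): hands the job in, once; it reports no verdict.
The state is a dict: "clock": time; "joints": joint angles; "dq": joint speeds; "joint_efforts": joint torques, N m; "position": TCP position; "ee_rot": TCP orientation; "force": force on the tool from outside, world axes, zero at the start; "ft_torque": the same for the moment, N m; "width": opening from 0.0 (shut) to 1.0 (fully open).
Only numpy, scipy, OpenCV 4.12 (cv2) and the standard library are available. Lean on these libraries where they do the work, as an engineer would, in place of code of your own. Each camera call takes 0.05 s, during which the arm holds its last target. There are 200 camera calls.

## Task

Take the long grooved selector rail from the wooden stand and press it, tapered end down, into the gearbox cover, past the spring detent pushing slowly until you feel it sit on the bottom: it belongs in the deeper of the two look-alike bores, where the lower edge of its groove ends level with the boss face or a few millimetres below it; if it bottoms with the groove still well above the face it is in the wrong bore, so draw it out and use the other one. Then swing the keeper plate to that side until it is fully home in the groove, and let go. Press firmly enough to pass the detent but do not ram the rail or force the keeper, and leave the plain dowel pin, the gear, the fork and the pawl where they are.

Things in the scene. Friction and masses are not known exactly. Their poses are not given: they have to be found in the camera images.
- rail: bright steel selector rail, 14 mm diameter, 111 mm long, about 110 g, upright in a hole of the stand with 81 mm showing. Origin at the centre of its foot, z up along it. Foot tapered to 8 mm over the last 3 mm; keeper groove (14 mm wide, 8 mm neck) 46 to 60 mm above the foot; the plain 51 mm above that is where to hold it
- rail_mark (a point): the depth mark: point on the rail's axis at the lower edge of the keeper groove, 46 mm above the foot
- pin: plain steel dowel pin, 14 mm diameter, 80 mm long, no groove, standing upright in another hole of the stand (bystander); origin at the centre of its lower end
- stand: wooden block 130 x 46 x 45 mm (x, y, z), fixed, origin under its centre, z up; three blind holes 16 mm wide and 30 mm deep in a row along its x axis at -42, 0 and +42 mm. One holds the rail, one the pin
- cover: cast aluminium gearbox end cover lying on the bench, fixed. Flange 112 x 152 mm (x, y); origin under its centre, z up, x points away from the robot at yaw 0. Two look-alike bosses at y = +30 and -30 mm (x = 0), faces 65 mm above the bench, each with a vertical blind bore 15.2 mm wide. One bore is 46 to 51.5 mm deep (shims in its floor differ), the other 31 to 36.5 mm; which is which varies
- bore_left (a point): centre of the bore mouth at the cover's +y side, in the boss face 65 mm above the bench. In both bores, 20 mm down, a spring-loaded detent ball stands in from the outer side: the rail hangs on it under its own weight, some 6 to 12 N of push takes it past, then up to 6 N of drag remain, also when drawing it out. The floors are rigid
- bore_right (a point): centre of the mouth of the bore at the cover's -y side, in the plane of the boss face. Behind and to the left of the cover stands a tall drawer chest, to its right the vice: keep the wide side of a gripper clear of them
- keeper (a joint): angle of the keeper plate about its pivot bolt midway between the bores. 0: points along the cover's -x; grows clockwise from above, to the left (+y) bore; negative: to the right bore. Plate 2 to 5 mm above the boss faces, 8 mm wide where it enters the groove. Fully home against the groove's neck: about +1.30 or -1.30; against a rail not fully in: about 1.2; end stops 1.42. It stays where left
- keeper_lug (a point): middle of the keeper's turned-up finger lug, 47 mm from the pivot; lug 14 mm long along the plate, 4 mm thick across it, top 18.5 mm above the boss face (this point 12 mm). Push it sideways with a finger, about 1 N
- pawl: cast shift pawl, 35 x 76 x 18 mm, lying in front of the cover (bystander)
- fork: cast shift fork, 37 x 40 x 17 mm, lying in front of the cover (bystander)
- gear: drive gear with a splined sleeve, 95 mm across, 54 mm high, standing to the front right (bystander)

How it is judged:
On the way, in this order (a step that is already met when the one before it is completed fails the run):
1. the rail is pressed home on the floor of the deeper bore (3 N or more), its groove's lower edge at the boss face or just below it (((horizontal distance between rail_mark and bore_left below 0.002 m and z of rail_mark in the frame of bore_left between -0.008 and 0.0015 m) or (horizontal distance between rail_mark and bore_right below 0.002 m and z of rail_mark in the frame of bore_right between -0.008 and 0.0015 m)) and angle between rail's own z axis and vertical below 0.06 rad and contact force between rail and floor_deep_c0 above 3 N), for 0.1 s.
2. the keeper plate is home in the rail's groove (((horizontal distance between rail_mark and bore_left below 0.002 m and z of rail_mark in the frame of bore_left between -0.008 and 0.0015 m and angle between rail's own z axis and vertical below 0.06 rad and value of joint keeper above 1.25 rad) or (horizontal distance between rail_mark and bore_right below 0.002 m and z of rail_mark in the frame of bore_right between -0.008 and 0.0015 m and angle between rail's own z axis and vertical below 0.06 rad and value of joint keeper below -1.25 rad))), for 0.2 s.
At the end, for the whole second after the job is handed in: The rail stands upright (0.06 rad) in the deeper bore, its axis within 2 mm of the bore's, the lower edge of its groove between 1.5 mm above and 8 mm below the boss face; the keeper is swung past 1.25 rad to that side, in the groove; the rail is released and at rest (((horizontal distance between rail_mark and bore_left below 0.002 m and z of rail_mark in the frame of bore_left between -0.008 and 0.0015 m and value of joint keeper above 1.25 rad) or (horizontal distance between rail_mark and bore_right below 0.002 m and z of rail_mark in the frame of bore_right between -0.008 and 0.0015 m and value of joint keeper below -1.25 rad)) and angle between rail's own z axis and vertical below 0.06 rad and linear speed of rail below 0.02 m/s and contact force between the fingers and rail below 0.1 N); the robot touches nothing.
It fails at once if the rail is rammed on the floor of a bore with more than 40 N (contact force between rail and floor_deep_c0 above 40 N or contact force between rail and floor_shallow_c0 above 40 N).
It fails at once if the rail is forced against the bores' walls, the rims or the keeper with more than 100 N, all contacts added up (contact force between rail and cover above 100 N).
It fails at once if the plain dowel pin is moved by more than 15 mm (distance of pin from where it was at the start of the episode above 0.015 m).
It fails at once if the pawl, the fork or the gear is moved by more than 20 mm (distance of any of pawl, fork, gear from where it was at the start of the episode above 0.02 m).
It also fails if it takes over 64 s, if anything falls off the work surface, if the arm or the gripper's body presses on something with over 40 N, if the wrist force passes 120 N, or if a joint passes its speed limit or range.

## Working session

There is one attempt and no reset: what is moved stays moved. The work goes in short steps, Python scripts to look and compute and a shell command to move; the robot and the scene stay as the last step left them, time stands still between calls to the robot, and variables do not carry over. Pictures are saved under pics/ and viewed, about 8 in all and at most 12, crops included, and the job is handed in when it is done.

```bash
mkdir -p pics; ls
python3 - <<'E'
from cell import *
import cv2
for n in("scene","top"):
    cv2.imwrite(f"pics/{n}0.png",get_image(n)[:,:,::-1]); print(n,camera_params(n))
s=observe();print(s)
E
```

```text
pics
scene {'intrinsics': array([[565.36501349,   0.        , 322.92889024],
       [  0.        , 565.36501349, 246.63384383],
       [  0.        ,   0.        ,   1.        ]]), 'dist_coeffs': array([-0.05449666,  0.        ,  0.        ,  0.        ,  0.        ]), 'xyz': array([-0.0552743 ,  0.59473611,  0.52637561]), 'orientation': array([-0.96165948,  2.24958449, -1.2918529 ])}
top {'intrinsics': array([[520.42438661,   0.        , 315.81089875],
       [  0.        , 520.42438661, 239.68132378],
       [  0.        ,   0.        ,   1.        ]]), 'dist_coeffs': array([0.0408608, 0.       , 0.       , 0.       , 0.       ]), 'xyz': array([0.42678663, 0.06028714, 0.91782315]), 'orientation': array([-2.18523511,  2.19475935, -0.07350632])}
{'clock': 0.1, 'joints': array([-1.4466182 ,  0.43516201,  0.02497943,  1.57402148, -0.01158817,
        1.13402127, -0.07513203]), 'dq': array([-1.55212806e-04, -1.33366566e-03, -7.10593546e-05, -6.88579761e-04,
        2.08260903e-04, -2.04760255e-03,  1.66201273e-03]), 'joint_efforts': array([ 3.16914804e-03, -6.69122386e+01,  9.88007225e-01, -3.15147400e+01,
       -6.05164468e-02,  3.75242543e-02,  4.59792068e-05]), 'position': array([0.14048243, 0.60855552, 0.25101216]), 'ee_rot': array([-3.55616081e-01, -3.12137972e+00,  2.30462633e-03]), 'force': array([ 0.33517844,  0.37793063, -0.33457615]), 'ft_torque': array([ 3.65407077e-02, -2.05860789e-05,  3.55922277e-02]), 'width': 0.9981249038199677}
```

View pics/scene0.png

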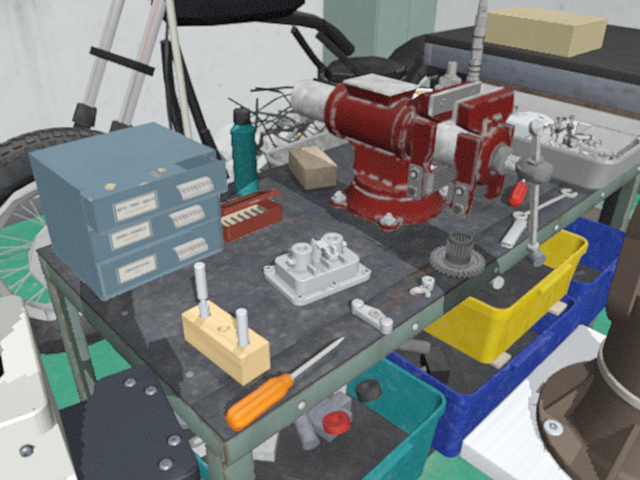

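View pics/top0.png

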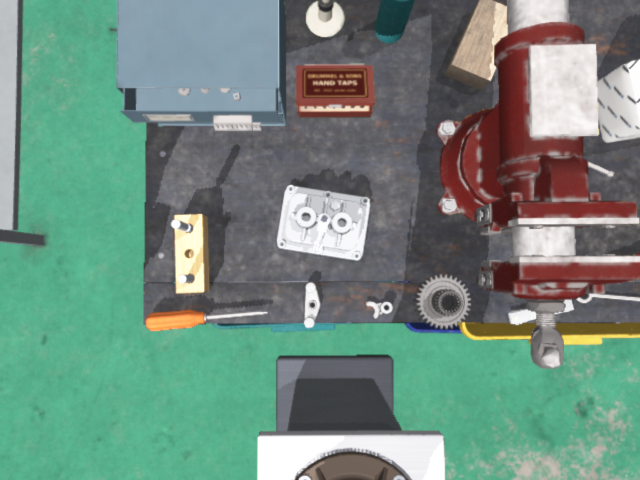

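Scene: the rail (taller, top about (200,266)) is in the far stand hole, the pin (241,312) in the near one. Top: stand about (190,253), cover about (324,222), bores about (306,217) and (342,223). The keeper points toward the robot. Next I enlarge.

Run:
```python
import cv2,numpy as np
t=cv2.imread("pics/top0.png")
a=cv2.resize(t[205:305,160:220],None,fx=6,fy=6,interpolation=cv2.INTER_CUBIC)
b=cv2.resize(t[180:265,270:375],None,fx=6,fy=6,interpolation=cv2.INTER_CUBIC)[:, :]
c=np.zeros((600,1000,3),np.uint8);c[:600,:360]=a;c[:510,365:365+630]=b
c=c[:, :]
cv2.imwrite("pics/crop1.png",cv2.resize(c,(800,480),interpolation=cv2.INTER_AREA))
```

```text
(no output)
```

View pics/crop1.png

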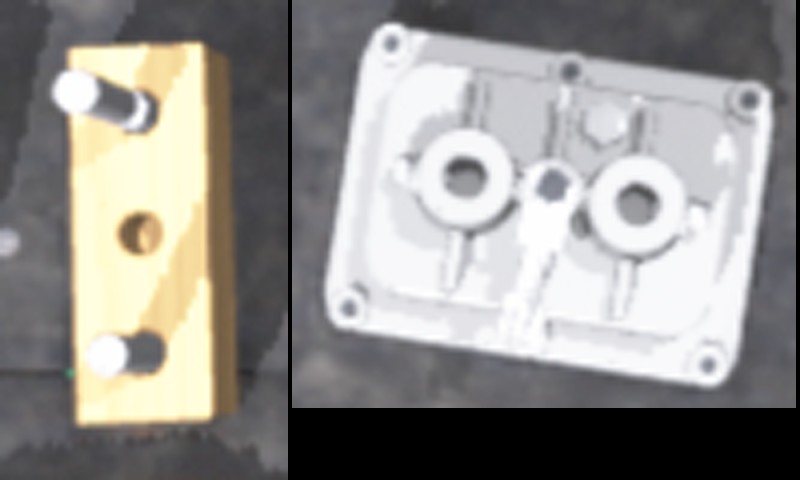

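Crop: rail top at (76,91), pin top (107,355), middle hole (140,233), left bore (465,176), right bore (637,203), pivot (552,184).

```bash
cat > h.py <<'E'
import numpy as np,cv2
from cell import *
from scipy.spatial.transform import Rotation as R
def ray(n,uv):
    p=camera_params(n);q=cv2.undistortPoints(np.array([[uv]],float),p["intrinsics"],p["dist_coeffs"])[0,0]
    return p["xyz"],R.from_rotvec(p["orientation"]).apply([q[0],q[1],1])
def atz(n,uv,z):
    o,d=ray(n,uv);return o+d*(z-o[2])/d[2]
def proj(n,P):
    p=camera_params(n);r=R.from_rotvec(p["orientation"]).inv();t=r.apply(-p["xyz"])
    return cv2.projectPoints(np.atleast_2d(P).astype(float),r.as_rotvec(),t,p["intrinsics"],p["dist_coeffs"])[0][:,0]
E
python3 - <<'E'
from h import *
L=lambda x,y:(160+(x+.5)/4.8-.5,205+(y+.5)/4.8-.5)
Rr=lambda x,y:(270+(x-292+.5)/4.8-.5,180+(y+.5)/4.8-.5)
pts={}
for k,uv,z in[("rail",L(76,91),.126),("pin",L(107,355),.095),("hole0",L(140,233),.045),("bl",Rr(465,176),.065),("br",Rr(637,203),.065),("piv",Rr(552,184),.075)]:
    pts[k]=atz("top",uv,z);print(k,pts[k].round(4),proj("scene",pts[k]).round(1))
d=pts["bl"]-pts["br"];print("len",np.hypot(*d[:2]),"yaw",np.degrees(np.arctan2(-d[0],d[1])))
d=pts["rail"]-pts["pin"];print("len",np.hypot(*d[:2]),np.degrees(np.arctan2(d[1],d[0])))
im=cv2.imread("pics/scene0.png")
a=cv2.resize(im[255:385,175:275],None,fx=4,fy=4,interpolation=cv2.INTER_CUBIC)
b=cv2.resize(im[225:310,260:375],None,fx=4,fy=4,interpolation=cv2.INTER_CUBIC)
c=np.zeros((520,800,3),np.uint8);c[:,:400]=a;c[:340,340+0:800]=b;
c[:,:340]=a[:,:340]
cv2.imwrite("pics/crop2.png",c)
E
```

```text
rail [0.5033 0.2716 0.126 ] [[198.1 264.4]]
pin [0.4195 0.2686 0.095 ] [[239.9 310.8]]
hole0 [0.4614 0.2704 0.045 ] [[222.2 327.3]]
bl [0.5205 0.0744 0.065 ] [[300.5 247.4]]
br [0.5109 0.0155 0.065 ] [[330.9 237.2]]
piv [0.5165 0.0448 0.075 ] [[315.8 236.7]]
len 0.059707870146687915 yaw -9.203522065932322
len 0.08386736413889744 2.027405017726845
```

View pics/crop2.png

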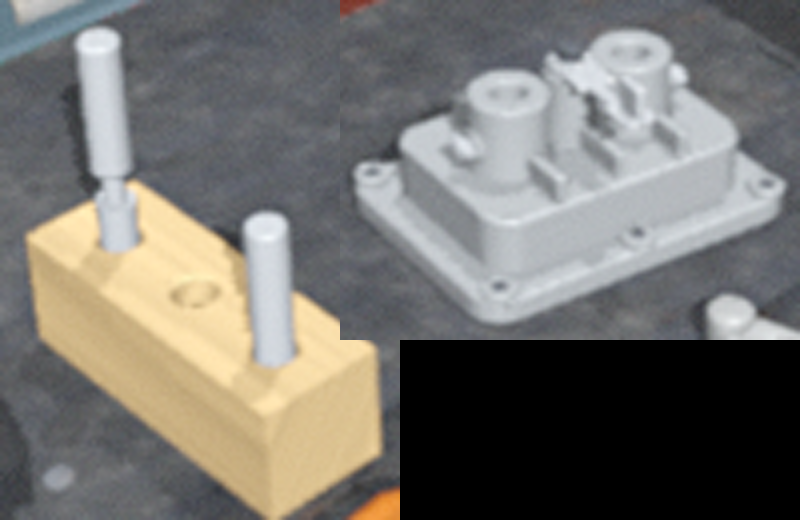

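Scene crop: rail top (99,41), bores (508,93) and (630,52) agree with the top-view estimates to a consistent 1.1 px, so relative positions are good. The keeper points toward the robot. Now approaching above the rail, with the jaws lined up to the cover's y.

```bash
python3 -m jog '[60,-0.8,-0.46,0,-0.63, 60,-0.8,-0.46,0,0, 60,-0.8,-0.46,0,0, 60,-0.8,-0.46,0,0, 60,-0.8,-0.46,0,0, 60,-0.8,-0.46,0,0, 60,-0.8,-0.46,0,0, 60,-0.8,-0.46,0,0, 60,-0.8,-0.46,0,0, 60,-0.8,-0.46,0,0, 60,-0.8,-0.46,0,0, 60,-0.8,-0.46,0,0]'
cat >> h.py <<'E'
RAIL=np.array([.5033,.2716]);BL=np.array([.5205,.0744]);BR=np.array([.5109,.0155])
yaw=np.radians(-9.2);CX=np.array([np.cos(yaw),np.sin(yaw)]);CY=np.array([-np.sin(yaw),np.cos(yaw)])
def go(xy,z):
    s=observe();Rt=R.from_rotvec(s["ee_rot"]);p=s["position"]
    d=Rt.inv().apply(np.array([*xy,z])-p)/.04
    ty=Rt.apply([0,1,0]);a=np.degrees(np.arctan2(ty[0],ty[1])-np.arctan2(CY[0],CY[1]))
    print("t",s["clock"],"p",p.round(4),"F",s["force"].round(1),"w",round(s["width"]*91.8,1),"tilt",Rt.apply([0,0,1]).round(3),"move",d.round(2),"turn",round(-a/6,2))
E
python3 -c "
from h import *
go(RAIL,.18)"
```

```text
clock: 1.1
position: [0.4873, 0.3231, 0.2448]
ee_rot: [-0.215, -3.125, 0.009]
force: [0.8, 0.7, 0.5]
width: 0.653
t 1.1 p [0.4873 0.3231 0.2448] F [0.8 0.7 0.5] w 59.9 tilt [-0.009 -0.005 -1.   ] move [-0.59 -1.21  1.62] turn 0.22
```

```bash
python3 -m jog '[60,-0.2,-0.4,0.4,0.22, 60,-0.2,-0.4,0.4,0, 60,-0.2,-0.4,0.4,0, 60,0,0,0.4,0, 60,0,0,0,0, 60,0,0,0,0]'
python3 -c "
from h import *
go(RAIL,.111)"
```

```text
clock: 1.6
position: [0.5124, 0.2577, 0.178]
ee_rot: [-0.28, -3.124, 0.016]
force: [-0.7, 1.5, 1.3]
width: 0.653
t 1.6 p [0.5124 0.2577 0.178 ] F [-0.7  1.5  1.3] w 59.9 tilt [-0.006 -0.01  -1.   ] move [0.28 0.32 1.67] turn -0.17
```

```bash
python3 -m jog '[60,0.28,0.32,0,-0.17, 60,0,0,0,0, 60,0,0,0,0, 60,0,0,0,0]'
python3 - <<'E'
from h import *
go(RAIL,.111)
a=get_image("top");b=get_image("scene")
c=np.zeros((480,800,3),np.uint8)
c[:,:320]=cv2.resize(a[190:310,140:220],None,fx=4,fy=4);c[:,325:]=cv2.resize(b[210:330,150:270],(475,480))
cv2.imwrite("pics/g1.png",c[:,:,::-1])
E
```

```text
clock: 1.93
position: [0.5023, 0.2768, 0.1802]
ee_rot: [-0.244, -3.127, 0.013]
force: [0.1, 0.2, 0.0]
width: 0.655
t 1.9333 p [0.5023 0.2768 0.1802] F [0.1 0.2 0. ] w 60.1 tilt [-0.005 -0.008 -1.   ] move [-0.05 -0.11  1.73] turn 0.05
```

View pics/g1.png

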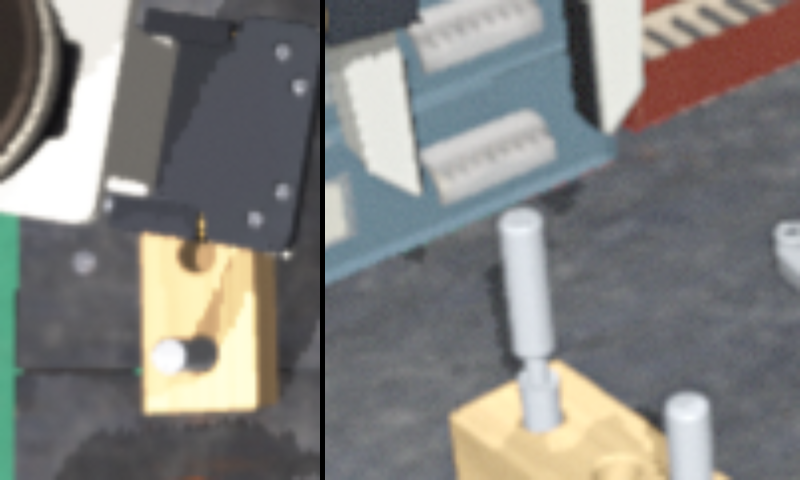

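Both fingers stand either side of the rail (rail top about (520,220) in the right panel). Going down and gripping.

```bash
python3 -m jog '[60,-0.05,-0.11,0.4,0.05, 60,0,0,0.4,0, 60,0,0,0.4,0, 60,0,0,0.25,0, 60,0,0,0,0, 60,0,0,0,0, 60,0,0,0,0]'
python3 -c "
from h import *
go(RAIL,.111)"
```

```text
clock: 2.62
position: [0.5059, 0.272, 0.1234]
ee_rot: [0.254, 3.131, -0.008]
force: [0.2, -0.1, -0.2]
width: 0.655
t 2.6167 p [0.5059 0.272  0.1234] F [ 0.2 -0.1 -0.2] w 60.1 tilt [ 0.    -0.005 -1.   ] move [ 0.06 -0.02  0.31] turn -0.01
```

```bash
python3 -m jog '[60,0.06,-0.02,0.31,0, 60,0,0,0,0, 60,0,0,0,0, 10,0,0,0,0, 10,0,0,0,0, 10,0,0,0,0, 10,0,0,0,0, 10,0,0,0,0, 10,0,0,0,0, 10,0,0,0,0]' 45
python3 -c "
from h import *
go(RAIL,.111)"
```

```text
clock: 3.45
position: [0.5067, 0.2734, 0.1171]
ee_rot: [0.253, 3.124, 0.0]
force: [-0.5, -1.2, 0.7]
width: 0.192
t 3.45 p [0.5067 0.2734 0.1171] F [-0.5 -1.2  0.7] w 17.6 tilt [ 0.007 -0.    -1.   ] move [ 0.08 -0.06  0.15] turn -0.01
```

```bash
python3 -m jog '[10,0,0,0,0, 10,0,0,0,0, 10,0,0,0,0, 10,0,0,0,0, 10,0,0,0,0, 10,0,0,0,0]' 45
python3 -c "
from h import *
go(RAIL,.111)"
```

```text
clock: 3.95
position: [0.5067, 0.2729, 0.1171]
ee_rot: [0.254, 3.124, -0.001]
force: [0.7, -0.5, 0.2]
width: 0.142
t 3.95 p [0.5067 0.2729 0.1171] F [ 0.7 -0.5  0.2] w 13.0 tilt [ 0.007 -0.001 -1.   ] move [ 0.08 -0.05  0.15] turn -0.02
```

```bash
python3 -m jog '[10,0,0,-0.5,0, 10,0,0,-0.5,0, 10,0,0,-0.5,0, 10,0,0,-0.5,0, 10,0,0,-0.5,0, 10,-0.05,-0.5,0,0, 10,-0.05,-0.5,0,0, 10,-0.05,-0.5,0,0, 10,-0.05,-0.5,0,0, 10,-0.05,-0.5,0,0, 10,-0.05,-0.5,0,0, 10,-0.05,-0.5,0,0, 10,-0.05,-0.5,0,0, 10,0,-0.2,0,0, 10,0,0,0,0, 10,0,0,0,0, 10,0,0,0,0]'
python3 -c "
from h import *
go(BL+[.0034,.0013],.200)"
```

```text
clock: 5.37
position: [0.4924, 0.1016, 0.2194]
ee_rot: [0.246, 3.127, 0.001]
force: [-0.1, -0.2, -1.1]
width: 0.145
t 5.3667 p [0.4924 0.1016 0.2194] F [-0.1 -0.2 -1.1] w 13.3 tilt [ 0.005  0.    -1.   ] move [-0.88 -0.52  0.49] turn 0.03
```

```bash
python3 -m jog '[10,-0.3,-0.18,0.1,0.03, 10,-0.3,-0.17,0.1,0, 10,-0.28,-0.17,0.1,0, 10,0,0,0,0, 10,0,0,0,0, 10,0,0,0,0]'
python3 -c "
from h import *
go(BL+[.0034,.0013],.192)"
```

```text
clock: 5.87
position: [0.5251, 0.0848, 0.2066]
ee_rot: [0.232, 3.129, 0.007]
force: [-0.8, 0.1, -1.3]
width: 0.143
t 5.8667 p [0.5251 0.0848 0.2066] F [-0.8  0.1 -1.3] w 13.1 tilt [ 0.004  0.004 -1.   ] move [-0.   -0.23  0.36] turn 0.12
```

```bash
python3 -m jog '[10,0,-0.23,0.36,0.12, 10,0,0,0,0, 10,0,0,0,0, 10,0,0,0,0]'
python3 - <<'E'
from h import *
go(BL+[.0034,.0013],.180)
a=get_image("scene");b=get_image("top")
s=observe();f=[*(s["position"][:2]-[.0034,.0013]),s["position"][2]-.102]
print("expected foot scene",proj("scene",f),"bl",proj("scene",[*BL,.065]))
c=np.zeros((480,800,3),np.uint8)
c[:,:440]=cv2.resize(a[180:300,255:365],None,fx=4,fy=4,interpolation=cv2.INTER_CUBIC);c[:,445:795]=cv2.resize(b[180:276,280:350],(350,480))
cv2.imwrite("pics/g2.png",c[:,:,::-1])
E
```

```text
clock: 6.2
position: [0.5227, 0.0805, 0.193]
ee_rot: [0.243, 3.128, 0.01]
force: [0.2, 0.2, -0.5]
width: 0.145
t 6.2 p [0.5227 0.0805 0.193 ] F [ 0.2  0.2 -0.5] w 13.3 tilt [ 0.004  0.006 -1.   ] move [-0.05 -0.12  0.32] turn 0.05
expected foot scene [[298.40871671 234.25243531]] bl [[300.51940145 247.4221049 ]]
```

View pics/g2.png

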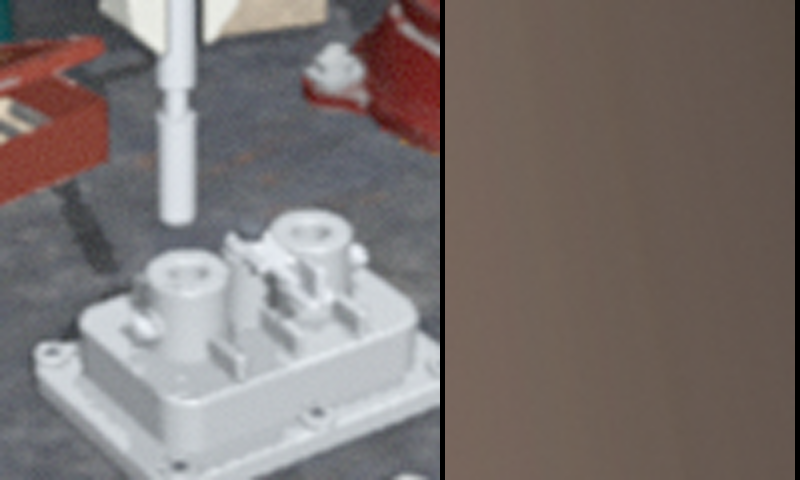

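Foot at (178,221) against the left bore at (187,272): it is where predicted, rail vertical. Correcting and descending.

```bash
python3 -m jog '[10,-0.05,-0.12,0.15,0.05, 10,0,0,0.15,0, 10,0,0,0,0, 10,0,0,0,0, 10,0,0,0,0]'
python3 -c "
from h import *
go(BL+[.0034,.0013],.172)"
```

```text
clock: 6.72
position: [0.5251, 0.0759, 0.181]
ee_rot: [0.251, 3.125, 0.012]
force: [-0.3, 1.7, -1.4]
width: 0.14
t 6.7167 p [0.5251 0.0759 0.181 ] F [-0.3  1.7 -1.4] w 12.8 tilt [ 0.007  0.007 -1.   ] move [ 0.03 -0.01  0.23] turn 0.01
```

```bash
python3 -m jog '[10,0.03,-0.01,0.1,0, 10,0,0,0.1,0, 10,0,0,0.1,0, 10,0,0,0.1,0, 10,0,0,0,0, 10,0,0,0,0]'
python3 -c "
from h import *
go(BL+[.0034,.0013],.155)"
```

```text
clock: 7.22
position: [0.5242, 0.0753, 0.1636]
ee_rot: [0.251, 3.125, 0.011]
force: [0.1, -1.0, 2.9]
width: 0.14
t 7.2167 p [0.5242 0.0753 0.1636] F [ 0.1 -1.   2.9] w 12.9 tilt [ 0.007  0.007 -1.   ] move [0.01 0.01 0.22] turn 0.0
```

```bash
python3 -m jog '[10,0,0,0.1,0, 10,0,0,0.1,0, 10,0,0,0.1,0, 10,0,0,0,0, 10,0,0,0,0]'
python3 -c "
from h import *
go(BL+[.0034,.0013],.142)"
```

```text
clock: 7.63
position: [0.5239, 0.0745, 0.1513]
ee_rot: [0.253, 3.125, 0.01]
force: [-0.1, -1.5, -0.3]
width: 0.139
t 7.6333 p [0.5239 0.0745 0.1513] F [-0.1 -1.5 -0.3] w 12.8 tilt [ 0.006  0.006 -1.   ] move [0.01 0.03 0.23] turn -0.01
```

```bash
for i in 1; do python3 -m jog '[10,0,0,0.08,0, 10,0,0,0.08,0, 10,0,0,0.08,0, 10,0,0,0,0]'; done; python3 -m jog '[10,0,0,0.08,0, 10,0,0,0.08,0, 10,0,0,0,0]'
```

```text
clock: 7.97
position: [0.5239, 0.0735, 0.1413]
ee_rot: [0.253, 3.125, 0.008]
force: [-0.6, -1.2, -2.0]
width: 0.142
clock: 8.22
position: [0.524, 0.0735, 0.1347]
ee_rot: [0.254, 3.125, 0.009]
force: [-1.6, -1.0, -3.6]
width: 0.142
```

```bash
python3 -m jog '[10,0,0,0.05,0, 10,0,0,0.05,0]'; python3 -m jog '[10,0,0,0.05,0, 10,0,0,0,0, 10,0,0,0,0]';python3 -c "
from h import *
go(BL+[.0034,.0013],.13)"
```

```text
clock: 8.38
position: [0.5242, 0.0735, 0.1308]
ee_rot: [0.254, 3.125, 0.009]
force: [-2.0, -2.4, 2.5]
width: 0.14
clock: 8.63
position: [0.5241, 0.0734, 0.1283]
ee_rot: [0.254, 3.125, 0.009]
force: [-1.4, -2.2, 5.7]
width: 0.138
t 8.6333 p [0.5241 0.0734 0.1283] F [-1.4 -2.2  5.7] w 12.7 tilt [ 0.007  0.005 -1.   ] move [ 0.01  0.06 -0.04] turn -0.01
```

Depth is about 38.7 mm with little force, so this looks like the deep bore. Continuing slowly.

```bash
python3 -m jog '[10,0,0,0.05,0, 10,0,0,0.05,0]'; python3 -m jog '[10,0,0,0.05,0, 10,0,0,0.05,0]';  python3 -m jog '[10,0,0,0.03,0]'; python3 -m jog '[10,0,0,0.03,0]'
```

```text
clock: 8.8
position: [0.5242, 0.0735, 0.1247]
ee_rot: [0.254, 3.125, 0.009]
force: [-2.8, -2.5, 3.8]
width: 0.146
clock: 8.97
position: [0.5242, 0.0734, 0.1207]
ee_rot: [0.254, 3.125, 0.009]
force: [-2.6, -1.9, 3.5]
width: 0.141
clock: 9.05
position: [0.5241, 0.0734, 0.1193]
ee_rot: [0.254, 3.125, 0.009]
force: [-3.2, -2.7, 6.6]
width: 0.145
clock: 9.13
position: [0.5242, 0.0734, 0.1181]
ee_rot: [0.254, 3.125, 0.009]
force: [-3.7, -2.3, 5.3]
width: 0.144
```

```bash
python3 -m jog '[10,0,0,0.025,0]'; python3 -m jog '[10,0,0,0.025,0]'
```

```text
clock: 9.22
position: [0.5244, 0.0734, 0.1173]
ee_rot: [0.254, 3.124, 0.009]
force: [-6.0, -3.1, 20.1]
width: 0.144
clock: 9.3
position: [0.5247, 0.0735, 0.1171]
ee_rot: [0.255, 3.124, 0.01]
force: [-8.2, -2.1, 26.0]
width: 0.141
```

```bash
python3 -m jog '[10,0,0,0.025,0]'; python3 -m jog '[10,0,0,0,0]'
```

```text
clock: 9.38
position: [0.5248, 0.0735, 0.1172]
ee_rot: [0.255, 3.124, 0.011]
force: [-9.4, -2.6, 22.0]
width: 0.144
clock: 9.47
position: [0.5244, 0.0734, 0.1175]
ee_rot: [0.255, 3.124, 0.011]
force: [-3.6, -3.1, 1.3]
width: 0.139
```

Bottomed hard at 20–26 N, with the foot about 50 mm down (mark about 4 mm below the face). Releasing and going up.

```bash
python3 -m jog '[40,0,0,0,0, 40,0,0,0,0, 40,0,0,0,0, 40,0,0,0,0, 40,0,0,0,0, 40,0,0,-0.2,0, 40,0,0,-0.4,0, 40,0,0,-0.5,0, 40,0,0,-0.5,0, 40,0,0,-0.4,0, 0,0,0,0,0, 0,0,0,0,0, 0,0,0,0,0, 0,0,0,0,0, 0,0,0,0,0, 0,0,0,0,0]'
python3 - <<'E'
from h import *
piv=(BL+BR)/2+np.array([.0015,.0])
go(piv-.06*CX-.035*CY,.2)
a=get_image("scene")
print(proj("scene",[*(piv-.047*CX),.077]),"top",proj("top",[*(piv-.047*CX),.077]))
cv2.imwrite("pics/g3.png",cv2.resize(a[180:300,255:375],(720,720),interpolation=cv2.INTER_CUBIC)[:600,:,::-1])
t=cv2.imread("pics/top0.png")
E
```

```text
clock: 10.8
position: [0.5246, 0.0752, 0.201]
ee_rot: [0.252, 3.123, 0.014]
force: [-0.0, 0.4, 0.0]
width: 0.052
t 10.8 p [0.5246 0.0752 0.201 ] F [-0.   0.4  0. ] w 4.8 tilt [ 0.009  0.008 -1.   ] move [ 1.56 -1.65 -0.  ] turn -0.0
[[332.44645525 247.8980135 ]] top [[319.18176711 245.9482009 ]]
```

View pics/g3.png

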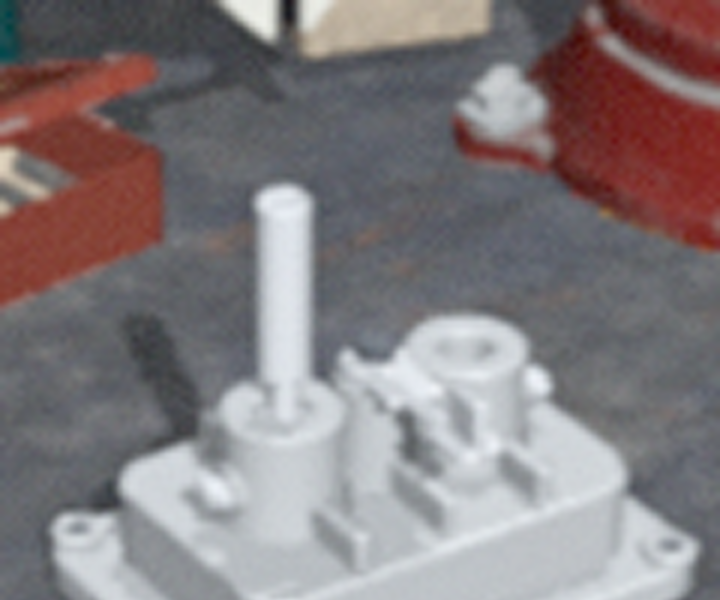

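Rail stands straight in the left bore with the groove at the face. The lug is at about (470,415), so the keeper is near 0. Next: closed fingers go to the lug's right side, then sweep left and away along the arc.

```bash
cat >> h.py <<'E'
PIV=np.array([.5172,.045])
def cgo(x,y,z=.0985):
    d=observe()["position"][:2]-PIV;print("cover mm",(d@CX*1e3).round(1),(d@CY*1e3).round(1));go(PIV+x/1e3*CX+y/1e3*CY,z)
E
python3 -m jog '[0,0.37,-0.4,0,0, 0,0.37,-0.4,0,0, 0,0.37,-0.4,0,0, 0,0.3,-0.4,0,0, 0,0,0,0,0, 0,0,0,0,0, 0,0,0,0,0]'
python3 -c "
from h import *
cgo(-54,-36)"
```

```text
clock: 11.43
position: [0.4548, 0.0195, 0.1967]
ee_rot: [0.25, 3.128, 0.011]
force: [0.6, -0.1, 0.0]
width: 0.006
cover mm -57.5 -35.1
t 11.4333 p [0.4548 0.0195 0.1967] F [ 0.6 -0.1  0. ] w 0.6 tilt [ 0.004  0.007 -1.   ] move [-0.08 -0.04  2.45] turn 0.01
```

```bash
python3 -m jog '[0,-0.08,-0.04,0.4,0, 0,0,0,0.4,0, 0,0,0,0.4,0, 0,0,0,0.4,0, 0,0,0,0.3,0, 0,0,0,0,0, 0,0,0,0,0, 0,0,0,0,0]'
python3 -c "
from h import *
cgo(-54,-36)"
```

```text
clock: 12.1
position: [0.4645, 0.0226, 0.1179]
ee_rot: [0.242, 3.125, 0.014]
force: [-0.5, 0.6, 0.8]
width: 0.005
cover mm -48.4 -30.5
t 12.1 p [0.4645 0.0226 0.1179] F [-0.5  0.6  0.8] w 0.4 tilt [ 0.008  0.008 -1.   ] move [ 0.14 -0.14  0.48] turn 0.06
```

```bash
python3 -m jog '[0,0.14,-0.14,0,0.06, 0,0,0,0.2,0, 0,0,0,0.2,0, 0,0,0,0,0, 0,0,0,0,0]'
python3 -c "
from h import *
cgo(-55,-30)"
```

```text
clock: 12.52
position: [0.4595, 0.0181, 0.1026]
ee_rot: [0.252, 3.119, 0.016]
force: [-0.7, -0.0, 0.8]
width: 0.003
cover mm -52.6 -35.7
t 12.5167 p [0.4595 0.0181 0.1026] F [-0.7 -0.   0.8] w 0.3 tilt [ 0.013  0.009 -1.   ] move [0.06 0.14 0.1 ] turn -0.0
```

```bash
python3 -m jog '[0,0.03,0.1,0.1,0, 0,0.02,0.1,0,0, 0,0,0.1,0,0, 0,0,0.1,0,0, 0,0,0.1,0,0, 0,0,0.1,0,0, 0,0,0.1,0,0, 0,0,0,0,0]'
python3 -c "
from h import *
cgo(-44,13)"
```

```text
clock: 13.18
position: [0.463, 0.0493, 0.0989]
ee_rot: [0.251, 3.118, 0.016]
force: [0.6, -0.9, 0.5]
width: 0.003
cover mm -54.2 -4.5
t 13.1833 p [0.463  0.0493 0.0989] F [ 0.6 -0.9  0.5] w 0.3 tilt [ 0.014  0.009 -1.   ] move [-0.25  0.44  0.02] turn -0.0
```

```bash
python3 -m jog '[0,-0.03,0.1,0,0, 0,-0.05,0.1,0,0, 0,-0.07,0.1,0,0, 0,-0.08,0.1,0,0, 0,-0.02,0.04,0,0, 0,0,0,0,0]'
python3 -c "
from h import *
cgo(-33,24)"
```

```text
clock: 13.68
position: [0.4754, 0.0666, 0.0988]
ee_rot: [0.251, 3.122, 0.015]
force: [-1.5, -2.3, 1.2]
width: 0.007
cover mm -44.7 14.6
t 13.6833 p [0.4754 0.0666 0.0988] F [-1.5 -2.3  1.2] w 0.6 tilt [ 0.011  0.008 -1.   ] move [-0.29  0.23  0.01] turn -0.0
```

```bash
python3 -m jog '[0,-0.07,0.07,0,0, 0,-0.08,0.07,0,0, 0,-0.08,0.06,0,0, 0,-0.06,0.03,0,0, 0,0,0,0,0]'
python3 - <<'E'
from h import *
cgo(-24,28)
cv2.imwrite("pics/g4.png",cv2.resize(get_image("scene")[190:290,270:370],(600,600),interpolation=cv2.INTER_CUBIC)[:,:,::-1])
E
```

```text
clock: 14.1
position: [0.4895, 0.0747, 0.0989]
ee_rot: [0.251, 3.122, 0.015]
force: [-1.3, -0.7, -0.2]
width: 0.003
cover mm -32.0 24.9
t 14.1 p [0.4895 0.0747 0.0989] F [-1.3 -0.7 -0.2] w 0.3 tilt [ 0.01   0.009 -1.   ] move [-0.2   0.08  0.01] turn -0.0
```

View pics/g4.png

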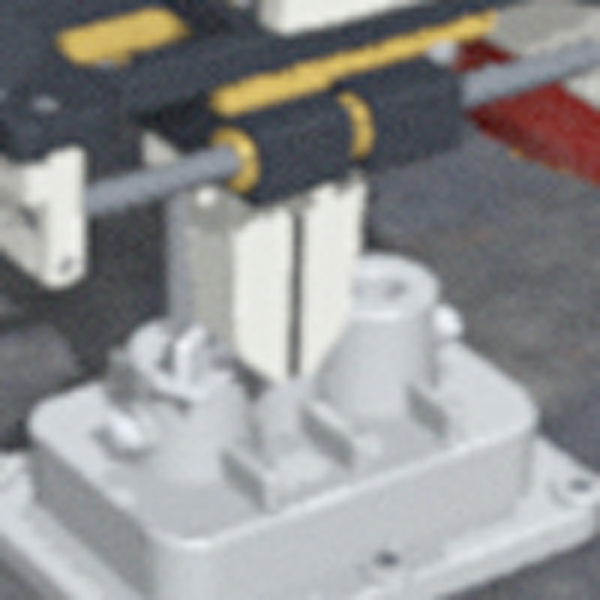

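The keeper's plate and lug (185,350) are already at the left boss. The fingertips taper, so I aim further left before the last push away from the robot.

```bash
python3 -m jog '[0,-0.02,0.09,0,0, 0,-0.02,0.09,0,0, 0,-0.03,0.09,0,0, 0,-0.03,0.06,0,0, 0,0,0,0,0]'
python3 -c "
from h import *
cgo(-24,40)"
```

```text
clock: 14.57
position: [0.4959, 0.0877, 0.099]
ee_rot: [0.253, 3.122, 0.014]
force: [-1.2, -0.6, -0.1]
width: 0.006
cover mm -27.9 38.8
t 14.5667 p [0.4959 0.0877 0.099 ] F [-1.2 -0.6 -0.1] w 0.6 tilt [ 0.01   0.008 -1.   ] move [-0.1   0.03  0.01] turn -0.01
```

```bash
python3 -m jog '[0,-0.05,0.02,0,0, 0,-0.04,0.0,0,0, 0,0,0,0,0]';python3 -m jog '[0,-0.04,0,0,0, 0,-0.02,0,0,0]'
python3 -c "
from h import *
cgo(-24,40)"
```

```text
clock: 14.82
position: [0.4978, 0.0883, 0.0985]
ee_rot: [0.251, 3.126, 0.013]
force: [-3.6, 0.4, 0.6]
width: 0.007
clock: 14.98
position: [0.4985, 0.0884, 0.0982]
ee_rot: [0.251, 3.13, 0.013]
force: [-6.1, 0.2, 3.0]
width: 0.005
cover mm -25.4 39.8
t 14.9833 p [0.4985 0.0884 0.0982] F [-6.1  0.2  3. ] w 0.4 tilt [ 0.002  0.008 -1.   ] move [-0.03  0.   -0.01] turn 0.01
```

```bash
python3 -m jog '[0,-0.04,0,0,0]';python3 -m jog '[0,-0.04,0,0,0, 0,-0.04,0,0,0]'
python3 -c "
from h import *
cgo(-24,40)"
```

```text
clock: 15.07
position: [0.4989, 0.0884, 0.0981]
ee_rot: [-0.25, -3.131, -0.013]
force: [-7.9, 0.6, 6.4]
width: 0.005
clock: 15.23
position: [0.4992, 0.0884, 0.0977]
ee_rot: [-0.248, -3.125, -0.013]
force: [-8.4, -0.0, 5.9]
width: 0.002
cover mm -24.7 40.0
t 15.2333 p [0.4992 0.0884 0.0977] F [-8.4 -0.   5.9] w 0.1 tilt [-0.006  0.009 -1.   ] move [-0.02 -0.   -0.02] turn 0.02
```

It has stopped against something solid at about 8 N. Backing off, rising and looking.

```bash
python3 -m jog '[0,0.15,0,0,0, 0,0.2,0,0,0, 0,0.2,0,-0.1,0, 0,0,0,-0.4,0, 0,0.2,0,-0.5,0, 0,0.3,0,-0.5,0, 0,0.5,0,-0.5,0, 0,0.5,0.5,-0.5,0, 0,0.3,0.7,-0.3,0, 0,0,0.7,0,0, 0,0,0.7,0,0, 0,0,0.7,0,0, 0,0,0.4,0,0, 0,0,0,0,0, 0,0,0,0,0]'
python3 - <<'E'
from h import *
cgo(-24,40)
a=get_image("scene");b=get_image("top")
c=np.zeros((500,800,3),np.uint8)
c[:,:400]=cv2.resize(a[205:280,280:340],(400,500),interpolation=cv2.INTER_CUBIC);c[:,405:]=cv2.resize(b[185:265,280:343],(395,500),interpolation=cv2.INTER_CUBIC)
cv2.imwrite("pics/g5.png",c[:,:,::-1])
for t in(1.2,1.3):
    q=PIV+.047*(-np.cos(t)*CX+np.sin(t)*CY)-[.0015,0]
    for n,x0,y0,k,o in(("scene",280,205,6.667,0),("top",280,185,6.26,405)):
        u=proj(n,[*q,.0835])[0];print(t,n,((u[0]-x0)*k+o).round(),((u[1]-y0)*k).round())
E
```

```text
clock: 16.48
position: [0.4252, 0.2559, 0.2233]
ee_rot: [0.254, 3.119, 0.033]
force: [-0.8, -0.4, -0.2]
width: 0.005
cover mm -124.5 193.5
t 16.4833 p [0.4252 0.2559 0.2233] F [-0.8 -0.4 -0.2] w 0.4 tilt [ 0.014  0.02  -1.   ] move [-2.49 -3.9   3.06] turn -0.02
1.2 scene 126.0 263.0
1.2 top 500.0 245.0
1.3 scene 110.0 256.0
1.3 top 497.0 227.0
```

View pics/g5.png

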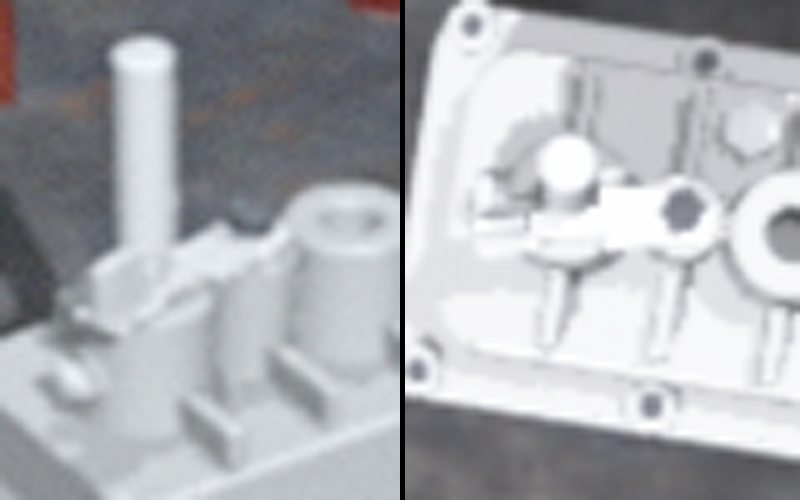

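The rail is upright and the keeper plate is in the groove. The lug is near (497,230), but I can't tell 1.2 from 1.3 by eye. One contrast-stretched zoom with predicted outlines.

Run:
```python
from h import *
c=np.zeros((600,800,3),np.uint8)
for n,x0,y0,o in(("top",285,204,0),("scene",280,230,405)):
    im=get_image(n).astype(float);w,h=39,29
    k=10
    p=im[y0:y0+h,x0:x0+w]; lo=100 if n=="top" else 90
    p=np.clip((p-lo)/(255-lo),0,1)**2.2*255
    p=cv2.resize(p.astype(np.uint8),(390,290),interpolation=cv2.INTER_CUBIC)
    q=p.copy()
    off=np.array([1.1,.5]) if n=="scene" else np.zeros(2)
    for t,col in((1.2,(255,0,0)),(1.3,(0,200,0))):
        e=-np.cos(t)*CX+np.sin(t)*CY;f=np.sin(t)*CX+np.cos(t)*CY;P0=(BL+BR)/2
        pts=[[*(P0+r*e+s*f),.0835] for r,s in((.040,-.002),(.054,-.002),(.054,.002),(.040,.002))]
        u=((proj(n,pts)+off-[x0,y0]+.5)*k).round().astype(np.int32)
        cv2.polylines(q,[u],True,col,1)
    c[:290,o:o+390]=p;c[300:590,o:o+390]=q
cv2.imwrite("pics/g6.png",c[:,:,::-1])
```

View pics/g6.png

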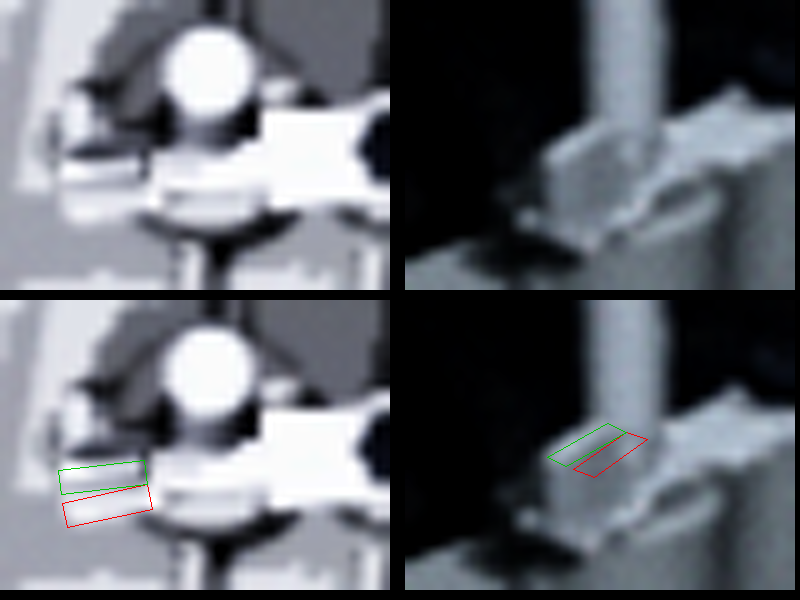

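In both views the lug matches the 1.3 rad outline (green), and the arm is clear. Handing in.

```bash
python3 -m jog '[0,0,0,0,0, 0,0,0,0,0, 0,0,0,0,0]'; python3 -c "
from cell import *
print(sign_off())"
```

```text
clock: 16.93
position: [0.4257, 0.2512, 0.2231]
ee_rot: [0.265, 3.118, 0.03]
force: [-0.4, 0.3, 0.5]
width: 0.008
the job is handed in; nothing more can be done
None
```

I pressed the rail tapered end down into the left (+y) bore, swung the keeper into its groove and handed the job in at about 17 s on the robot's clock. `sign_off()` gave no verdict.

- **Rail:** It passed the detent and bottomed at about 50 mm. That is deeper than the shallow bore allows, so this is the deep one, and it puts the groove's lower edge about 4 mm below the boss face. I held it on the bottom at 20–26 N for about 0.2 s.
- **Keeper:** I pushed it until it stopped solid at about 8 N. In the final pictures from both cameras the lug lies on the outline I predicted for 1.30 rad and clearly off the one for 1.2 rad.
- **End state:** The rail stands upright and released, and the arm is clear and touching nothing. I went near none of the bystander parts except the pin, which the open gripper straddled past when taking the rail. I did not take a final picture to confirm the bystanders' positions.
- **Disagreement:** The scene camera reads about 1 px off from the top camera. The offset was the same wherever I compared the two, so it did not affect the relative positions I worked from.

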